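Open the access panel of a control housing

TASK

Open the control housing: turn both steel turn buttons aside until they lie along the frame, then lift the access panel out by its handle and lay it down, without dropping it, on the black rubber mat: flat, handle up, in the middle and square with the mat. Leave both buttons turned aside, and do not disturb the other things on the bench.

Things in the scene. Friction and masses are not known exactly. Their poses are not given: they have to be found in the camera images.
- housing: Grey metal control housing fixed to the worktop; sizes in mm: 166 (x) x 244 (y) x 70 high, open in its top: a frame with an opening 114 x 154 in which the panel lies on a ledge. Origin: centre of its underside on the worktop; z up. Turn buttons sit on the frame 97 either side of the centre, at +y (left) and -y (right).
- panel: Grey access panel (mm): 110 (x) x 150 (y) x 8 thick, 0.25 to 0.5 kg, loose in the frame with 2 play all round, top flush with the frame (origin then 62 above the worktop). In its middle a dark bridge handle: round bar 11 thick along y, 60 of it straight, 25 clear below it. Origin: centre of the underside; z up.
- panel_handle (a point): Middle of the handle's bar, 39 mm above the panel's underside; axes as the panel's (the bar runs along y).
- button_left (a joint): Left (+y) turn button, rad, counter-clockwise from above positive: 0 = long end points straight in over the panel (overlapping its edge by 14 mm), +-1.57 = lies along the frame; stops at +-1.75. Clears the panel beyond about +-1.1. Turns either way about a vertical screw with light steady friction (0.04 N m) and stays where it is left. Starts between -0.35 and 0.35.
- button_left_pivot (a point): Screw axis of the left turn button, at the bar's top face (83.5 mm above the worktop); x points along the bar to its long end, z up; turns with the bar. The bar (mm): steel, 58 long, 13 wide, 12 thick, round ends; the long end reaches 36 from the screw, the short end 22; underside 1.5 above the frame.
- button_right (a joint): Right (-y) turn button, rad, counter-clockwise from above positive: 0 = long end points straight in over the panel (overlapping its edge by 14 mm), +-1.57 = lies along the frame; stops at +-1.75. Clears the panel beyond about +-1.1. Turns either way about a vertical screw with light steady friction (0.04 N m) and stays where it is left. Starts between -0.35 and 0.35.
- button_right_pivot (a point): Screw axis of the right turn button, at the bar's top face (83.5 mm above the worktop); x points along the bar to its long end, z up; turns with the bar. The bar (mm): steel, 58 long, 13 wide, 12 thick, round ends; the long end reaches 36 from the screw, the short end 22; underside 1.5 above the frame.
- mat: Black ribbed rubber mat fixed on the worktop (mm): 180 (x) x 220 (y) x 4 thick. Origin: centre of its underside; z up. The panel's length belongs along the mat's y, either way round.
- bin: Bystander: dark open parts bin with screws, 102 x 110 x 52 mm; origin: centre of its underside.
- masking_tape: Bystander: roll of masking tape lying flat, 105 across, 25 mm high; origin: centre of its underside.
- sanding_block: Bystander: cork sanding block, 116 x 80 x 26 mm; origin: centre of its underside.
- pliers: Bystander: pliers lying flat, 176 long, 57 wide, 16 mm thick; origin at the handle ends, z along the pliers.
Things that resemble listed ones, but are neither listed nor needed, are in the scene too. Leave any pink look-alike of the panel alone.

How it is judged:
On the way, in this order (a step that is already met when the one before it is completed fails the run):
1. both turn buttons are turned clear (beyond 1.1 rad either way) while the panel still lies in its frame ((value of joint button_left above 1.1 rad or value of joint button_left below -1.1 rad) and (value of joint button_right above 1.1 rad or value of joint button_right below -1.1 rad) and z of panel in the frame of housing below 0.068 m), for 0.2 s.
2. the panel is lifted clear of the housing (25 mm or more above its seat) (z of panel in the frame of housing above 0.087 m), for 0.1 s.
At the end, for the whole second after the job is handed in: The panel lies flat on the mat (handle up, tilt under 0.06 rad), its centre within 30 mm of the mat's centre along each of the mat's sides and square with it within 0.25 rad (either way round), at rest and released; both turn buttons are still turned aside (beyond 1.1 rad) ((value of joint button_left above 1.1 rad or value of joint button_left below -1.1 rad) and (value of joint button_right above 1.1 rad or value of joint button_right below -1.1 rad) and angle between panel's own z axis and vertical below 0.06 rad and height (world z) of panel between 0.001 and 0.008 m and x of panel in the frame of mat between -0.03 and 0.03 m and y of panel in the frame of mat between -0.03 and 0.03 m and angle between the x axis of panel and the x axis of mat, either way round below 0.25 rad and linear speed of panel below 0.02 m/s and contact force between panel and mat above 0.5 N); the robot touches nothing.
It fails at once if the panel is let go in the air (not touched by the fingers, more than 15 mm above the mat, out of its seat by more than 12 mm) (contact force between the fingers and panel below 0.01 N and height (world z) of panel above 0.019 m and z of panel in the frame of housing above 0.074 m).
It fails at once if the bin of screws is moved by more than 25 mm (distance of bin from where it was at the start of the episode above 0.025 m).
It fails at once if the roll of tape is moved by more than 25 mm (distance of masking_tape from where it was at the start of the episode above 0.025 m).
It fails at once if the sanding block is moved by more than 25 mm (distance of sanding_block from where it was at the start of the episode above 0.025 m).
It fails at once if the pliers is moved by more than 25 mm (distance of pliers from where it was at the start of the episode above 0.025 m).
It also fails if it takes over 67 s, if anything falls off the work surface, if the arm or the gripper's body presses on something with over 40 N, if the wrist force passes 120 N, or if a joint passes its speed limit or range.

ROBOT

A 6-joint arm with a two-finger parallel gripper is mounted at the origin on a cart in front of the work surface, level with it; the furniture and walls round the work are solid. World frame = base frame: x ahead of the robot, y to its left, z up, the work surface at z = 0. Lengths are in m, angles in rad, forces in N, time in s.
With the tool pointing down it reaches from about 0.35 to 0.775 m from the base axis. Payload 7.3 kg.
Tool frame: the origin (TCP) lies between the finger pads; the fingertips stand 17 mm ahead of it and the grasp point (between the pads) lies 2 mm behind it; z points along the fingers, y is the direction in which the jaws open and shut (so a half turn about z gives the same grasp; the last joint's range is limited). The gripper opens to 92 mm and grips with 3 to 60 N. Pads are 19 mm wide; open, the fingers measure 130 mm over their backs; the gripper's body (75 mm by 190 mm) begins 47 mm behind the grasp point.
Start: joints at [-1.282, 0.342, 1.524, -0, 1.275, -0.146], TCP at [0.221, -0.476, 0.244] pointing down, gripper open.
Joint ranges: [-2.53, 2.53], [-0.77, 2.02], [0.04, 2.7], [-1, 4.14], [0.28, 2.66], [-3.11, 3.11]. Speed limits (rad/s): [2.57, 2.57, 3.14, 3.14, 3.14, 3.14].

INTERFACE

Orientations are given as [roll, pitch, yaw] about the fixed x, y, z axes, in that order (R = Rz(yaw) Ry(pitch) Rx(roll)).
In Python, from cell import sensors, vision, hand_in gives the robot as it stands.
- The arm moves only by the tool step_arm, never from a script. Its argument "series" is a list of rows, each a list of 5 numbers: the opening, from 0 (shut) to 1 (fully open), then the shift along the world's x, y, z each as a share of 25 mm, from -1 to 1, then the turn about the world's z as a share of 0.08 rad, from -1 to 1. A call has 1 to 12 rows; each row shifts and turns the commanded pose from where the row before left it; what a row does not reach is not made up. A row lasts 1/10 s, in which the tool goes at most 50 mm and 8.59 degrees, less where a joint would pass 70% of its speed; a pose out of reach is approached as far as the arm can. A call with a number of a shift or a turn outside -1 to 1 is refused whole. A call with a gripper value outside its range is refused whole. The fingers move at their own pace and stop on an object; "squeeze" is the grip in N (left out, the last holds). Time passes only in rows, so rows that do not move let the fingers close. It gives the time, the measured TCP pose, the force and the opening at its end, in the units of the state.
- sensors.observe(): the state, without advancing time (a new reading comes with each control period).
- vision.read_camera(name): name is "side" or "top" or "wrist"; returns a dict with "pixels" (384x512x3 uint8, blue, green, red), "range_z" (384x512 float32, m along the optical axis (not along the pixel's ray), 0 where there is no reading), "camera_matrix" (3x3 intrinsics, pixels), "pose" (4x4, takes a point from camera to world coordinates). Camera axes: x right, y down, z forward; pixel columns grow to the right and rows downward; lengths in m; the calibration is good to about 2 mm. A picture is of the moment at which its call begins.
- hand_in(): hands the job in, once; it reports no verdict.
The state is a dict: "time": time; "qpos": joint angles; "qvel": joint speeds; "joint_efforts": joint torques, N m; "tool_pos": TCP position; "tool_rot": TCP orientation; "contact_force": force on the tool from outside, world axes, zero at the start; "torque": the same for the moment, N m; "opening": finger opening in m.
Only numpy, scipy, OpenCV 4.12 (cv2) and the standard library are available. Lean on these libraries where they do the work, as an engineer would, in place of code of your own. Each camera call takes 0.05 s, during which the arm holds its last target.

## Working session

There is one attempt and no reset: what is moved stays moved. The work goes in short steps, Python scripts to look and compute and a tool call to move; the robot and the scene stay as the last step left them, time stands still between calls to the robot, and variables do not carry over. Pictures are saved under pics/ and viewed, and the job is handed in when it is done.

Besides the shell and the picture viewer there is one more tool, called after "Call:" as name([rows], argument=value, ...), one row to a line, values as JSON. step_arm: Moves the arm, as the interface text tells. Its arguments: {"type":"object","properties":{"series":{"type":"array","items":{"type":"array","items":{"type":"number","minimum":-1,"maximum":1}}},"squeeze":{"type":"number"}},"required":["series"]}

```bash
mkdir -p pics; ls
python3 - <<'E'
from cell import sensors, vision
import cv2,numpy as np
print(sensors.observe())
for n in ["top","side","wrist"]:
    d=vision.read_camera(n); cv2.imwrite(f"pics/{n}0.png",d["pixels"]); np.savez(f"/tmp/{n}0.npz",**d)
    print(n,d["camera_matrix"].tolist(),np.round(d["pose"],4).tolist())
E
```

```text
pics
{'time': 0.0, 'qpos': array([-1.28201430e+00,  3.42721916e-01,  1.52502270e+00, -2.60294983e-05,
        1.27542807e+00, -1.45986246e-01]), 'qvel': array([-2.00782348e-05, -1.76039061e-03,  3.02194120e-04, -1.08160445e-03,
        1.29939771e-03,  9.21175093e-04]), 'joint_efforts': array([ 7.91215480e-04, -4.31245673e+01, -2.44217294e+01,  7.18318066e-02,
        5.59844601e-02, -1.25482152e-04]), 'tool_pos': array([ 0.22103658, -0.47576705,  0.2430434 ]), 'tool_rot': array([-3.14002581e+00, -2.05218416e-04,  4.34775704e-01]), 'contact_force': array([-0.29551134, -0.20970697, -0.19868375]), 'torque': array([-0.0282091 , -0.04990701, -0.01454417]), 'opening': 0.09179900954589643}
top [[497.9844820682328, 0.0, 259.08527025688915], [0.0, 497.9844820682328, 187.6106802440047], [0.0, 0.0, 1.0]] [[0.0243, -0.9974, 0.0672, 0.4579], [-0.9997, -0.0239, 0.0076, 0.1636], [-0.006, -0.0674, -0.9977, 1.8438], [0.0, 0.0, 0.0, 1.0]]
side [[491.36205456248496, 0.0, 250.66741667930984], [0.0, 491.36205456248496, 189.48640824926457], [0.0, 0.0, 1.0]] [[0.8458, -0.1954, 0.4965, -0.3565], [-0.5335, -0.3262, 0.7804, -1.3254], [0.0095, -0.9249, -0.3801, 0.8332], [0.0, 0.0, 0.0, 1.0]]
wrist [[323.7105057818603, 0.0, 258.06779580844443], [0.0, 323.7105057818603, 184.20259549204656], [0.0, 0.0, 1.0]] [[0.4201, -0.8695, -0.2598, 0.292], [-0.9075, -0.4026, -0.1199, -0.4431], [-0.0004, 0.2862, -0.9582, 0.3835], [0.0, 0.0, 0.0, 1.0]]
```

View pics/top0.png

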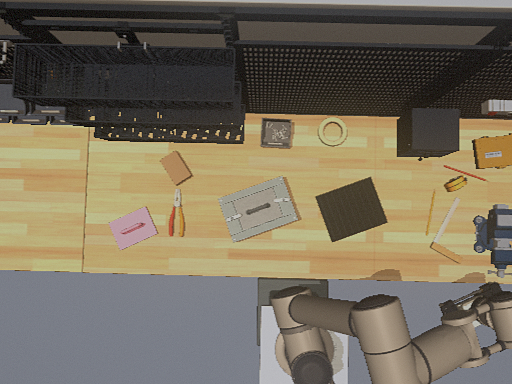

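View pics/side0.png

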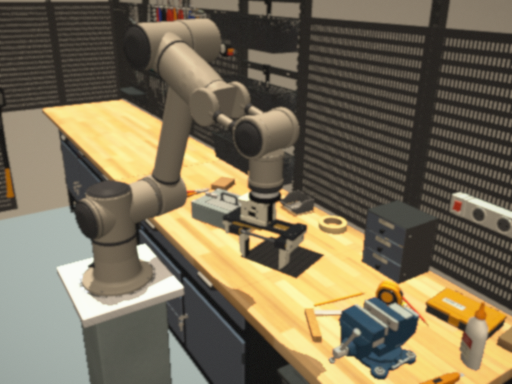

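View pics/wrist0.png

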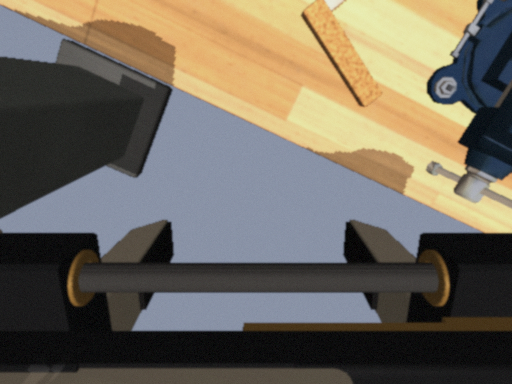

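The top view shows the grey housing with the dark handle and two steel buttons at (259,209), and the black mat at (351,209). A pink look-alike panel lies at (132,228), the pliers are at (177,212), and the bin and tape are at (277,133) and (333,131). The grey housing fits the description, so I'll enlarge it to confirm and measure.

```bash
python3 - <<'E'
import cv2,numpy as np
d=np.load("/tmp/top0.npz"); im=d["pixels"]
c=im[165:255,205:310]; cv2.imwrite("pics/crop0.png",cv2.resize(c,None,fx=7,fy=6.5,interpolation=cv2.INTER_CUBIC))
c=cv2.resize(im[165:255,205:305],None,fx=6,fy=6,interpolation=cv2.INTER_CUBIC); cv2.imwrite("pics/crop0.png",c)
z=d["range_z"]; print(z[209,240],z[209,351],z[180,351],z[209,280])
E
cat > h.py <<'E'
import numpy as np,cv2
def ray(d,u,v,h):
    K=d["camera_matrix"];T=d["pose"]
    r=T[:3,:3]@np.linalg.solve(K,[u,v,1.]);o=T[:3,3]
    return o+r*(h-o[2])/r[2]
def cloud(d):
    K=d["camera_matrix"];T=d["pose"];z=d["range_z"]
    v,u=np.mgrid[:z.shape[0],:z.shape[1]]
    p=np.stack([(u-K[0,2])/K[0,0]*z,(v-K[1,2])/K[1,1]*z,z],-1)
    return p@T[:3,:3].T+T[:3,3]
E
python3 - <<'E'
import numpy as np,cv2
from h import *
d=np.load("/tmp/top0.npz");P=cloud(d);im=d["pixels"]
v,u=np.mgrid[:384,:512]
# housing: height 0.05..0.1 around
H=P[...,2]
m=((H>0.05)&(H<0.12)&(abs(u-259)<55)&(abs(v-209)<45)).astype(np.uint8)
q=P[m>0]; print(len(q),np.percentile(q[:,2],[5,50,95]))
def rect(mask,h):
    cs,_=cv2.findContours(mask,cv2.RETR_EXTERNAL,cv2.CHAIN_APPROX_NONE);c=max(cs,key=cv2.contourArea)[:,0]
    pts=np.array([ray(d,a,b,h)[:2] for a,b in c],np.float32)
    r=cv2.minAreaRect(pts*1000); print(r, np.round(cv2.boxPoints(r)).tolist())
rect(m,0.07)
g=im.max(-1); mm=((g<70)&(abs(u-351)<45)&(abs(v-209)<40)).astype(np.uint8)
rect(mm,0.004)
print("mat z",np.median(H[mm>0]),"table z",np.median(H[230:260,310:330]))
E
```

```text
1.7674881 1.8357769 1.8476179 1.776467
3181 [0.06365412 0.07130583 0.08312189]
((502.5617370605469, 180.1383514404297), (165.8277587890625, 243.91555786132812), 20.994470596313477) [[381.0, 264.0], [469.0, 37.0], [624.0, 96.0], [536.0, 324.0]]
((509.2303771972656, -162.8998260498047), (172.9403076171875, 213.43869018554688), 21.013614654541016) [[390.0, -94.0], [467.0, -294.0], [628.0, -232.0], [552.0, -32.0]]
mat z 0.005215110066007167 table z 0.0008991456648063112
```

View pics/crop0.png

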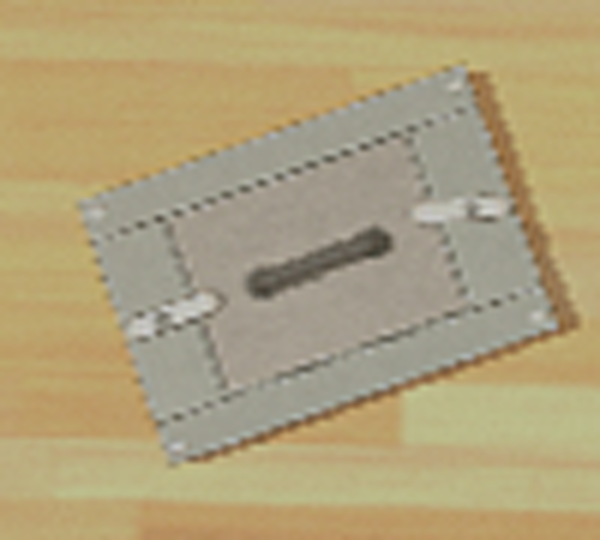

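The crop confirms the grey panel with the dark handle and both buttons. The left button is near 0 and the right one near -0.25 rad. I'll check the handle and button positions before moving.

```bash
python3 - <<'E'
import numpy as np,cv2
from h import *
d=np.load("/tmp/top0.npz");P=cloud(d);im=d["pixels"].astype(int)
v,u=np.mgrid[:384,:512]
near=(abs(u-259)<36)&(abs(v-209)<28)
g=im.max(-1)
def st(m,h,n):
    n_,lab,s,c=cv2.connectedComponentsWithStats(m.astype(np.uint8))
    for i in range(1,n_):
        if s[i,4]<15: continue
        b,a=np.where(lab==i); q=np.array([ray(d,x,y,h)[:2] for x,y in zip(a,b)],np.float32)*1000
        r=cv2.minAreaRect(q); vec=np.linalg.svd(q-q.mean(0))[2][0]
        print(n,s[i,4],c[i],"mean",q.mean(0),"rect",np.round(r[0]),np.round(r[1]),"ang",np.degrees(np.arctan(vec[1]/vec[0])))
st(near&(g<90),0.1,"handle")
for t in (195,210,225): st(near&(im.min(-1)>t),0.0835,"btn%d"%t)
E
python3 - <<'E'
import numpy as np,cv2
from h import *
d=np.load("/tmp/top0.npz");P=cloud(d);im=d["pixels"].astype(int)
v,u=np.mgrid[:384,:512]
near=(abs(u-259)<34)&(abs(v-209)<26)
print(im[205:215:2,259].tolist(), im[216:222,230:242,:].min(-1).tolist())
H=P[...,2]
def st(m,h,n):
    n_,lab,s,c=cv2.connectedComponentsWithStats(m.astype(np.uint8))
    for i in range(1,n_):
        if s[i,4]<12: continue
        b,a=np.where(lab==i); q=np.array([ray(d,x,y,h)[:2] for x,y in zip(a,b)],np.float32)*1000
        r=cv2.minAreaRect(q); vec=np.linalg.svd(q-q.mean(0))[2][0]
        print(n,s[i,4],c[i],"mean",q.mean(0),"rect",np.round(r[0]),np.round(r[1]),"ang",np.degrees(np.arctan(vec[1]/vec[0])))
st(near&(im.max(-1)<110),0.1,"handle")
for t in (165,175,185): st(near&(im.min(-1)>t),0.0835,"btn%d"%t)
st(near&(H>0.0775)&(H<0.095),0.0835,"btnz")
st(near&(H>0.095)&(H<0.12),0.1,"hz")
E
```

```text
[[148, 160, 168], [91, 102, 105], [63, 76, 84], [146, 158, 166], [144, 158, 166]] [[124, 144, 197, 192, 186, 187, 185, 184, 185, 184, 153, 108], [177, 125, 105, 152, 188, 184, 191, 188, 146, 91, 113, 144], [166, 112, 126, 152, 194, 168, 97, 87, 121, 136, 143, 142], [177, 140, 124, 118, 87, 121, 143, 148, 126, 113, 146, 141], [171, 83, 123, 161, 141, 147, 149, 148, 122, 111, 154, 142], [152, 141, 142, 147, 147, 147, 146, 150, 132, 117, 143, 146]]
handle 81 [258.2345679  208.20987654] mean [503.09598 178.15714] rect [503. 179.] [16. 83.] ang -67.98394
btn165 24 [277.83333333 199.70833333] mean [535.2364  109.74384] rect [535. 109.] [10. 30.] ang -74.866066
btn165 12 [286.16666667 199.        ] mean [538.4511   80.34348] rect [538.  81.] [ 7. 14.] ang 71.589386
btn165 22 [236.22727273 215.90909091] mean [474.48407 255.31293] rect [474. 255.] [10. 28.] ang -70.47146
btn165 14 [228.42857143 218.92857143] mean [463.17993 282.54593] rect [465. 284.] [11. 14.] ang -65.44501
btn175 19 [277.47368421 199.78947368] mean [534.91864 111.00905] rect [535. 110.] [ 9. 26.] ang -79.49811
btn175 19 [235.94736842 215.94736842] mean [474.3251 256.2976] rect [474. 257.] [ 9. 25.] ang -74.537415
btnz 56 [281.48214286 199.42857143] mean [536.5367   96.86892] rect [538.  97.] [14. 53.] ang -86.03988
btnz 59 [233.54237288 216.84745763] mean [470.9491 264.6986] rect [473. 265.] [18. 56.] ang -67.78192
hz 70 [257.47142857 208.17142857] mean [503.16473 180.83252] rect [503. 181.] [11. 79.] ang -68.80853
```

Call:
step_arm([
  [0.5,0.527,0.943,0,0.628],
  [0.5,0.527,0.943,0,0.628],
  [0.5,0.527,0.943,0,0.628],
  [0.5,0.527,0.943,0,0.628],
  [0.5,0.527,0.943,0,0.628],
  [0.5,0.527,0.943,0,0.628],
  [0.5,0.527,0.943,0,0.628],
  [0.5,0.527,0.943,0,0.628],
  [0.5,0.527,0.943,0,0.628],
  [0.5,0.527,0.943,0,0.628],
  [0.5,0.527,0.943,0,0.628],
  [0.5,0.527,0.943,0,0.628],
])

```text
time: 1.35
tool_pos: [0.3795, -0.1921, 0.2436]
tool_rot: [-3.141, -0.0, 1.04]
contact_force: [1.3, 0.1, 0.2]
opening: 0.0458
```

Call:
step_arm([
  [0.5,0.527,0.943,0,0.628],
  [0.5,0.527,0.943,0,0.628],
  [0.5,0.527,0.943,0,0.628],
  [0.5,0.527,0.943,0,0.628],
  [0.5,0.527,0.943,0,0.628],
  [0.5,0.527,0.943,0,0.628],
  [0.5,0.527,0.943,0,0.628],
  [0.5,0.527,0.943,0,0.628],
  [0.5,0.527,0.943,0,0.628],
  [0.5,0.527,0.943,0,0.628],
  [0.5,0.527,0.943,0,0.628],
  [0.5,0.527,0.943,0,0.628],
])

```text
time: 2.55
tool_pos: [0.5376, 0.0907, 0.2434]
tool_rot: [-3.141, 0.0, 1.643]
contact_force: [-0.8, -0.5, 0.2]
opening: 0.046
```

Call:
step_arm([
  [0.4,0,0,0,0],
  [0.4,0,0,0,0],
])

```text
time: 2.75
tool_pos: [0.537, 0.0898, 0.2432]
tool_rot: [-3.14, 0.0, 1.641]
contact_force: [-0.2, -0.4, 0.1]
opening: 0.0376
```

```bash
cat > snap.py <<'E'
import sys,cv2,numpy as np
from cell import vision,sensors
n,name=sys.argv[1:3]
d=vision.read_camera(n); cv2.imwrite(f"pics/{name}.png",d["pixels"]); np.savez(f"/tmp/{name}.npz",**d)
E
python3 snap.py wrist w1
```

```text
(no output)
```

View pics/w1.png

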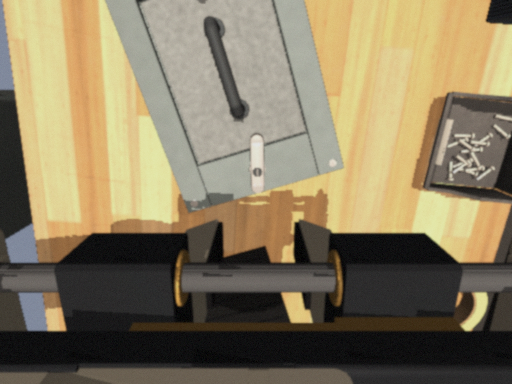

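The wrist view shows the right button between the jaws' planes, parallel to them, with its screw at (257,171).

Run:
```python
import numpy as np
from h import *
d=np.load("/tmp/w1.npz")
print(ray(d,257.5,171.5,.0835),ray(d,257.5,137,.0835),ray(d,258,190,.0835), "handle ends",ray(d,212,27,.1),ray(d,239,108,.1))
```

```text
[0.53691789 0.09013987 0.0835    ] [0.53465921 0.12305179 0.0835    ] [0.53867377 0.0716563  0.0835    ] handle ends [0.49230655 0.21058552 0.1       ] [0.51710082 0.14909318 0.1       ]
```

Call:
step_arm([
  [0.4,0,0,-1,0],
  [0.4,0,0,-1,0],
  [0.4,0,0,-1,0],
  [0.4,0,0,-1,0],
  [0.4,0,0,-1,0],
  [0.4,0,0,-0.5,0],
  [0.4,0,0,-0.5,0],
  [0.4,0,0,0,0],
], squeeze=8)

```text
time: 3.6
tool_pos: [0.5367, 0.0892, 0.0928]
tool_rot: [-3.14, -0.0, 1.64]
contact_force: [-0.0, -0.1, 0.2]
opening: 0.0368
```

Call:
step_arm([
  [0,0,0,0,0],
  [0,0,0,0,0],
  [0,0,0,0,0],
  [0,0,0,0,0],
  [0,0,0,0,0],
], squeeze=8)

```text
time: 4.1
tool_pos: [0.536, 0.0896, 0.0942]
tool_rot: [-3.139, 0.0, 1.641]
contact_force: [-6.3, -0.7, 5.2]
opening: 0.0127
```

Call:
step_arm([
  [0,0,0,0,-0.5],
  [0,0,0,0,-1],
  [0,0,0,0,-1],
  [0,0,0,0,-1],
])

```text
time: 4.5
tool_pos: [0.5359, 0.0896, 0.0943]
tool_rot: [-3.139, 0.001, 1.358]
contact_force: [-6.4, -0.9, 5.8]
opening: 0.0131
```

Call:
step_arm([
  [0,0,0,0,-1],
  [0,0,0,0,-1],
  [0,0,0,0,-1],
  [0,0,0,0,-1],
  [0,0,0,0,-1],
  [0,0,0,0,-1],
  [0,0,0,0,-1],
  [0,0,0,0,-1],
  [0,0,0,0,-1],
  [0,0,0,0,-1],
  [0,0,0,0,-1],
  [0,0,0,0,-1],
])

```text
time: 5.7
tool_pos: [0.5357, 0.0898, 0.0943]
tool_rot: [-3.141, 0.003, 0.398]
contact_force: [-7.0, -0.9, 6.1]
opening: 0.0129
```

Call:
step_arm([
  [0,0,0,0,-0.5],
  [0,0,0,0,0],
  [0.4,0,0,0,0],
  [0.4,0,0,0,0],
  [0.4,0,0,0,0],
  [0.4,0,0,1,0],
  [0.4,0,0,1,0],
  [0.4,0,0,1,0],
  [0.4,0,0,0,0],
])

```text
time: 6.6
tool_pos: [0.5395, 0.0897, 0.1722]
tool_rot: [3.139, -0.007, 0.361]
contact_force: [-0.2, -0.1, 0.2]
opening: 0.0368
```

```bash
python3 snap.py wrist w2
```

```text
(no output)
```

View pics/w2.png

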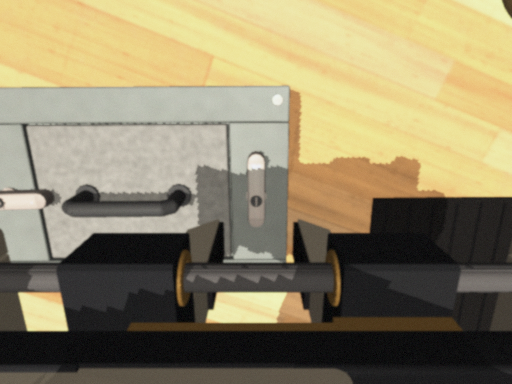

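The right button now lies along the frame (screw at (256,200), bar vertical in the picture). Next is the left button.

Call:
step_arm([
  [0.4,-0.138,0.362,0,0.987],
  [0.4,-0.138,0.362,0,0.987],
  [0.4,-0.138,0.362,0,0.987],
  [0.4,-0.138,0.362,0,0.987],
  [0.4,-0.138,0.362,0,0.987],
  [0.4,-0.138,0.362,0,0.987],
  [0.4,-0.138,0.362,0,0.987],
  [0.4,-0.138,0.362,0,0.987],
  [0.4,-0.138,0.362,0,0.987],
  [0.4,-0.138,0.362,0,0.987],
])

```text
time: 7.65
tool_pos: [0.5021, 0.1803, 0.1673]
tool_rot: [-3.14, 0.001, 1.153]
contact_force: [-0.2, -0.1, 0.3]
opening: 0.0369
```

Call:
step_arm([
  [0.4,-0.138,0.362,0,0.987],
  [0.4,-0.138,0.362,0,0.987],
  [0.4,-0.138,0.362,0,0.987],
  [0.4,-0.138,0.362,0,0.987],
  [0.4,-0.138,0.362,0,0.987],
  [0.4,-0.138,0.362,0,0.987],
  [0.4,-0.138,0.362,0,0.987],
  [0.4,-0.138,0.362,0,0.987],
  [0.4,-0.138,0.362,0,0.987],
  [0.4,-0.138,0.362,0,0.987],
  [0.4,0,0,0,0],
  [0.4,0,0,0,0],
])

```text
time: 8.85
tool_pos: [0.468, 0.2704, 0.1678]
tool_rot: [-3.14, 0.0, 1.938]
contact_force: [0.3, -0.3, -0.0]
opening: 0.0367
```

```bash
python3 snap.py wrist w3
```

```text
(no output)
```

View pics/w3.png

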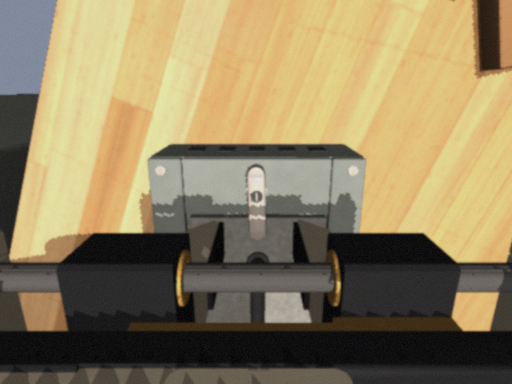

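The left button's screw is at (257,197) with the bar aligned to the jaws. I'll go down and grip it.

Call:
step_arm([
  [0.4,0,0,-1,0],
  [0.4,0,0,-1,0],
  [0.4,0,0,-0.5,0],
  [0.4,0,0,-0.45,0],
  [0.4,0,0,0,0],
  [0,0,0,0,0],
  [0,0,0,0,0],
  [0,0,0,0,0],
  [0,0,0,0,0],
  [0,0,0,0,0],
], squeeze=8)

```text
time: 9.9
tool_pos: [0.4668, 0.2701, 0.0954]
tool_rot: [-3.138, 0.0, 1.94]
contact_force: [-6.0, -3.0, 5.5]
opening: 0.0123
```

Call:
step_arm([
  [0,0,0,0,-0.5],
  [0,0,0,0,-1],
  [0,0,0,0,-1],
  [0,0,0,0,-1],
  [0,0,0,0,-1],
  [0,0,0,0,-1],
  [0,0,0,0,-1],
  [0,0,0,0,-1],
  [0,0,0,0,-1],
  [0,0,0,0,-1],
])

```text
time: 10.9
tool_pos: [0.466, 0.2701, 0.0954]
tool_rot: [-3.138, 0.003, 1.177]
contact_force: [-7.6, -2.7, 7.5]
opening: 0.0128
```

Call:
step_arm([
  [0,0,0,0,-1],
  [0,0,0,0,-1],
  [0,0,0,0,-1],
  [0,0,0,0,-1],
  [0,0,0,0,-1],
  [0,0,0,0,-1],
  [0,0,0,0,-1],
  [0,0,0,0,-1],
  [0,0,0,0,-1],
  [0,0,0,0,-1],
  [0,0,0,0,-0.1],
  [0,0,0,0,0],
])

```text
time: 12.1
tool_pos: [0.4656, 0.2707, 0.0954]
tool_rot: [-3.14, 0.005, 0.372]
contact_force: [-9.3, -0.5, 7.1]
opening: 0.0129
```

Call:
step_arm([
  [0.4,0,0,0,0],
  [0.4,0,0,0,0],
  [0.4,0,0,0,0],
  [0.4,0,0,1,0],
  [0.4,0,0,1,0],
  [0.4,0,0,1,0],
  [0.4,0,0,0,0],
  [0.4,0,0,0,0],
])

```text
time: 12.9
tool_pos: [0.4686, 0.2706, 0.1701]
tool_rot: [3.141, -0.001, 0.372]
contact_force: [0.2, -0.1, 0.4]
opening: 0.0367
```

```bash
python3 snap.py wrist w4
```

```text
(no output)
```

View pics/w4.png

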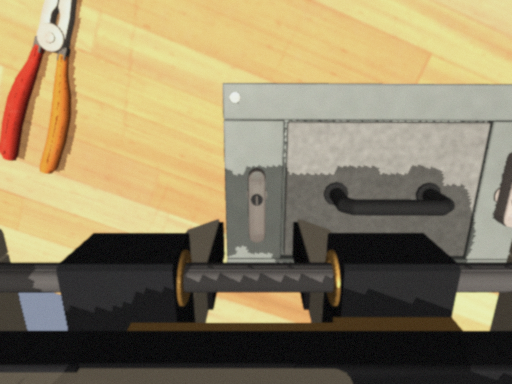

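The left button also lies along the frame (screw at (257,199), long end towards the robot). Next I move over the handle.

Call:
step_arm([
  [0.7,0.069,-0.181,0,0.978],
  [0.7,0.069,-0.181,0,0.978],
  [0.7,0.069,-0.181,0,0.978],
  [0.7,0.069,-0.181,0,0.978],
  [0.7,0.069,-0.181,0,0.978],
  [0.7,0.069,-0.181,0,0.978],
  [0.7,0.069,-0.181,0,0.978],
  [0.7,0.069,-0.181,0,0.978],
  [0.7,0.069,-0.181,0,0.978],
  [0.7,0.069,-0.181,0,0.978],
])

```text
time: 13.95
tool_pos: [0.485, 0.2249, 0.1684]
tool_rot: [-3.14, 0.002, 1.157]
contact_force: [-0.2, 0.5, -0.5]
opening: 0.0642
```

Call:
step_arm([
  [0.7,0.069,-0.181,0,0.978],
  [0.7,0.069,-0.181,0,0.978],
  [0.7,0.069,-0.181,0,0.978],
  [0.7,0.069,-0.181,0,0.978],
  [0.7,0.069,-0.181,0,0.978],
  [0.7,0.069,-0.181,0,0.978],
  [0.7,0.069,-0.181,0,0.978],
  [0.7,0.069,-0.181,0,0.978],
  [0.7,0.069,-0.181,0,0.978],
  [0.7,0.069,-0.181,0,0.978],
  [0.7,0,0,0,0],
  [0.7,0,0,0,0],
])

```text
time: 15.15
tool_pos: [0.5024, 0.18, 0.169]
tool_rot: [-3.14, -0.0, 1.934]
contact_force: [0.3, -0.3, 0.5]
opening: 0.0644
```

```bash
python3 snap.py wrist w5
```

```text
(no output)
```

View pics/w5.png

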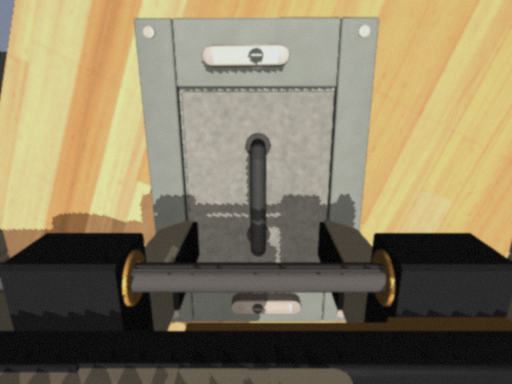

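Both buttons lie aside, at (246,55) and (266,308), and the handle bar is centred and parallel to the jaws. I'll grasp it.

Call:
step_arm([
  [0.7,0,0,-1,0],
  [0.7,0,0,-1,0],
  [0.7,0,0,-0.5,0],
  [0.7,0,0,-0.3,0],
  [0.7,0,0,0,0],
  [0.7,0,0,0,0],
])

```text
time: 15.8
tool_pos: [0.5034, 0.1803, 0.1007]
tool_rot: [3.14, 0.0, 1.936]
contact_force: [0.3, 0.5, 0.5]
opening: 0.0646
```

Call:
step_arm([
  [0,0,0,0,0],
  [0,0,0,0,0],
  [0,0,0,0,0],
  [0,0,0,0,0],
  [0,0,0,0,0],
  [0,0,0,0,0],
  [0,0,0,0,0],
], squeeze=40)

```text
time: 16.5
tool_pos: [0.5029, 0.1801, 0.1]
tool_rot: [3.142, 0.0, 1.937]
contact_force: [0.3, -1.3, 0.4]
opening: 0.0127
```

Call:
step_arm([
  [0,0,0,0,0],
  [0,0,0,0.2,0],
  [0,0,0,0.3,0],
  [0,0,0,0.4,0],
  [0,0,0,0.5,0],
  [0,0,0,0.5,0],
  [0,0,0,0.5,0],
  [0,0,0,0.5,0],
  [0,0,0,0,0],
])

```text
time: 17.4
tool_pos: [0.504, 0.1804, 0.1749]
tool_rot: [3.137, 0.001, 1.937]
contact_force: [-0.6, 0.5, -2.8]
opening: 0.0099
```

```bash
python3 snap.py side s6;python3 snap.py wrist w6; python3 -c "
import cv2;a=cv2.imread('pics/s6.png')[150:280,150:330];cv2.imwrite('pics/s6c.png',cv2.resize(a,None,fx=4,fy=4,interpolation=2))"
```

```text
(no output)
```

View pics/s6c.png

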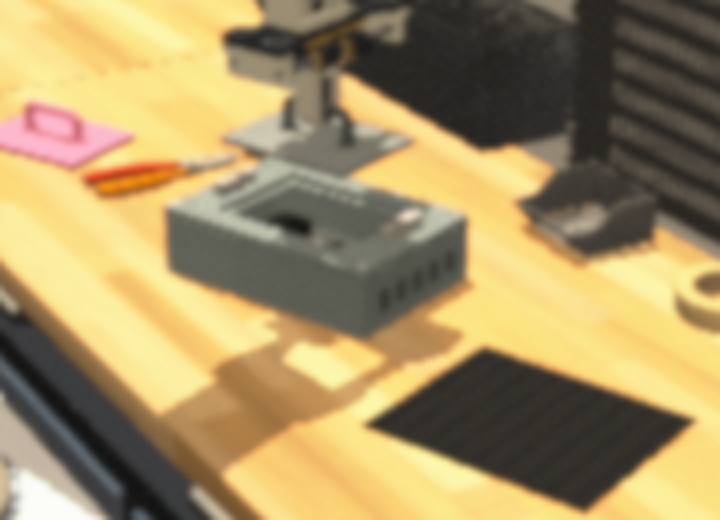

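View pics/w6.png

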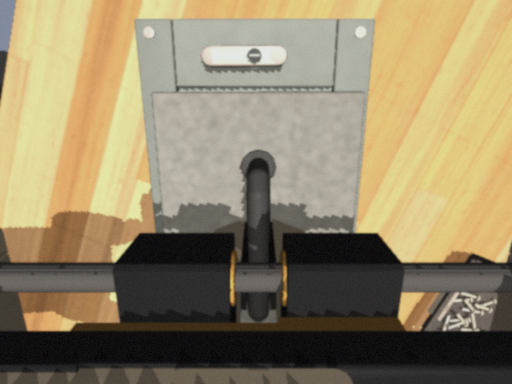

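The panel hangs level from the handle and is clear of the frame, with both buttons still aside. I'll carry it to the mat, which needs no turn because both yaws measure about 21°.

Call:
step_arm([
  [0,0,-0.3,0.2,0],
  [0,0,-0.6,0.2,0],
  [0,0.02,-0.85,0,0],
  [0,0.02,-0.85,0,0],
  [0,0.02,-0.85,0,0],
  [0,0.02,-0.85,0,0],
  [0,0.02,-0.85,0,0],
  [0,0.02,-0.85,0,0],
  [0,0.02,-0.85,0,0],
  [0,0.02,-0.85,0,0],
])

```text
time: 18.5
tool_pos: [0.5064, -0.0144, 0.1826]
tool_rot: [-3.141, 0.0, 1.936]
contact_force: [0.8, 0.4, -3.1]
opening: 0.0098
```

Call:
step_arm([
  [0,0.02,-0.85,0,0],
  [0,0.02,-0.85,0,0],
  [0,0.02,-0.85,0,0],
  [0,0.02,-0.85,0,0],
  [0,0,-0.85,0,0],
  [0,0,-0.85,0,0],
  [0,0,-0.6,0,0],
  [0,0,-0.32,0,0],
  [0,0,0,0,0],
  [0,0,0,0,0],
])

```text
time: 19.5
tool_pos: [0.5087, -0.1624, 0.1824]
tool_rot: [-3.142, -0.001, 1.936]
contact_force: [0.9, 0.5, -3.3]
opening: 0.0093
```

```bash
python3 snap.py side s7; python3 snap.py wrist w7; python3 -c "
import cv2;a=cv2.imread('pics/s7.png')[150:290,170:350];cv2.imwrite('pics/s7c.png',cv2.resize(a,None,fx=4,fy=4,interpolation=2))"
```

```text
(no output)
```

View pics/s7c.png

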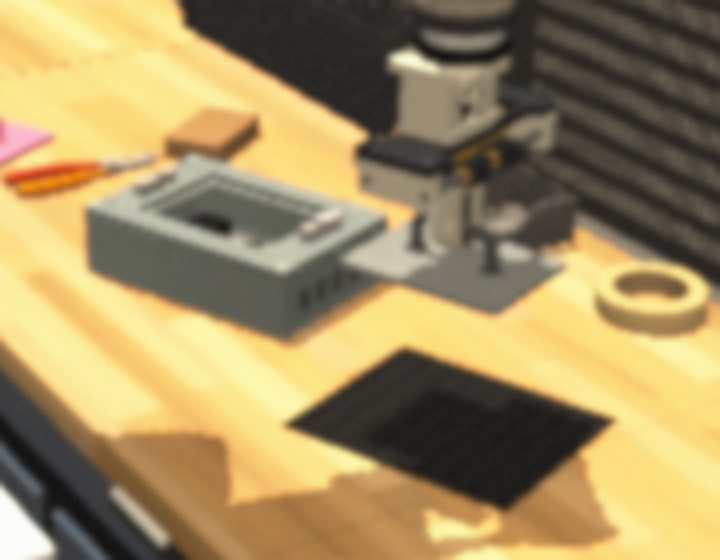

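View pics/w7.png

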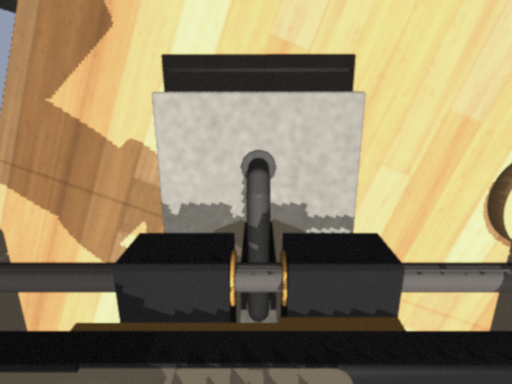

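The panel is level above the mat and square with it. I'll lower it until it touches.

Call:
step_arm([
  [0,0,0,-0.4,0],
  [0,0,0,-0.8,0],
  [0,0,0,-0.8,0],
  [0,0,0,-0.8,0],
  [0,0,0,-0.8,0],
  [0,0,0,-0.8,0],
  [0,0,0,-0.6,0],
  [0,0,0,-0.2,0],
  [0,0,0,0,0],
  [0,0,0,0,0],
])

```text
time: 20.6
tool_pos: [0.5093, -0.1628, 0.053]
tool_rot: [3.141, 0.001, 1.937]
contact_force: [0.7, 0.4, -2.8]
opening: 0.0098
```

Call:
step_arm([
  [0,0,0,-0.1,0],
  [0,0,0,-0.1,0],
  [0,0,0,-0.08,0],
  [0,0,0,0,0],
  [0,0,0,0,0],
])

```text
time: 21.1
tool_pos: [0.5089, -0.1629, 0.0455]
tool_rot: [3.141, 0.0, 1.937]
contact_force: [0.5, -0.5, -2.4]
opening: 0.0095
```

Call:
step_arm([
  [0,0,0,-0.06,0],
  [0,0,0,-0.06,0],
  [0,0,0,0,0],
  [0,0,0,0,0],
])

```text
time: 21.5
tool_pos: [0.5088, -0.1628, 0.0424]
tool_rot: [3.142, -0.0, 1.937]
contact_force: [1.2, -0.1, -2.2]
opening: 0.0097
```

Call:
step_arm([
  [0,0,0,-0.05,0],
  [0,0,0,0,0],
  [0,0,0,0,0],
])

```text
time: 21.8
tool_pos: [0.509, -0.1629, 0.0419]
tool_rot: [3.141, 0.001, 1.937]
contact_force: [-2.2, 0.3, 5.7]
opening: 0.0095
```

There is contact with the mat (z force went from -2.2 to +5.7 N). I'll release and rise.

Call:
step_arm([
  [0.15,0,0,0,0],
  [0.3,0,0,0,0],
  [0.6,0,0,0,0],
  [0.6,0,0,0,0],
  [0.6,0,0,0,0],
  [0.6,0,0,0.4,0],
  [0.6,0,0,1,0],
  [0.6,0,0,1,0],
  [0.6,0,0,1,0],
  [0.6,0,0,1,0],
  [0.6,0,0,1,0],
  [0.6,0,0,0,0],
])

```text
time: 23.0
tool_pos: [0.5106, -0.1636, 0.1804]
tool_rot: [3.136, 0.005, 1.937]
contact_force: [0.4, -0.3, 0.1]
opening: 0.0548
```

Call:
step_arm([
  [0.6,-0.4,-1,0.5,0],
  [0.6,-0.4,-1,0.5,0],
  [0.6,-0.4,-1,0,0],
  [0.6,-0.4,-1,0,0],
  [0.6,-0.4,-1,0,0],
  [0.6,-0.4,-1,0,0],
  [0.6,-0.4,-1,0,0],
  [0.6,-0.4,-1,0,0],
  [0.6,-0.4,-1,0,0],
  [0.6,-0.4,-1,0,0],
  [0.6,0,0,0,0],
  [0.6,0,0,0,0],
])

```text
time: 24.2
tool_pos: [0.4084, -0.4127, 0.2006]
tool_rot: [-3.142, -0.002, 1.935]
contact_force: [-0.8, 0.3, 0.8]
opening: 0.0553
```

```bash
python3 snap.py top t8; python3 snap.py side s8
python3 - <<'E'
import cv2,numpy as np
from h import *
a=cv2.imread('pics/t8.png')[160:260,200:400];cv2.imwrite('pics/t8c.png',cv2.resize(a,None,fx=4,fy=4,interpolation=2))
d=np.load("/tmp/t8.npz");im=d["pixels"].astype(int);H=cloud(d)[...,2]
v,u=np.mgrid[:384,:512]
m=((abs(u-351)<45)&(abs(v-209)<40)&(im.max(-1)>90)&(im.max(-1)-im.min(-1)<45)).astype(np.uint8)
m=cv2.morphologyEx(m,cv2.MORPH_CLOSE,np.ones((7,7)))
cs,_=cv2.findContours(m,0,1);c=max(cs,key=cv2.contourArea)[:,0]
print(cv2.minAreaRect(np.array([ray(d,x,y,.012)[:2]*1000 for x,y in c],np.float32)))
mm=cv2.erode(m,np.ones((5,5)))>0
P=cloud(d)[mm&(H<.02)];A=np.c_[P[:,:2],np.ones(len(P))];s=np.linalg.lstsq(A,P[:,2],rcond=None)[0];print("plane",s,"median z",np.median(P[:,2]))
E
```

```text
((509.7516784667969, -161.23974609375), (110.81920623779297, 152.63381958007812), 20.99707794189453)
plane [0.00107925 0.00923338 0.01343834] median z 0.012741531804851047
```

View pics/t8c.png

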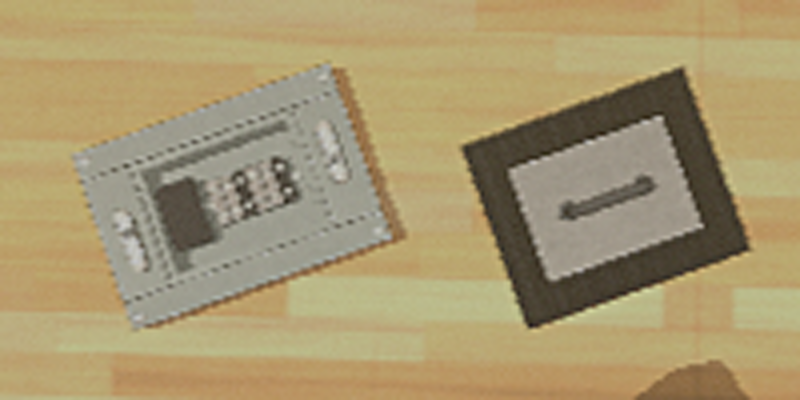

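View pics/s8.png

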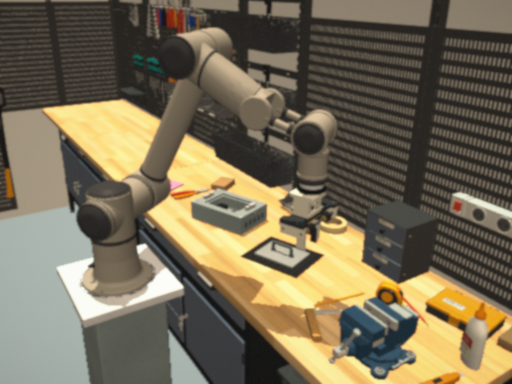

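The panel lies flat in the middle of the mat, at (606,197) in the crop, and square with it. Both buttons are along the frame at (130,240) and (333,150), and the gripper is clear of everything.

```bash
python3 -c "
from cell import hand_in; print(hand_in())"
```

```text
the job is handed in; nothing more can be done
None
```

The panel is out of the housing and lying flat on the black mat, handle up, and the job is handed in (no verdict is reported). The last look was at about 24 s of the 67 s allowed.

**What I did:** I gripped each turn button over its screw and turned it clockwise until it lay along the frame. I then lifted the panel by its handle, carried it across, lowered it until the wrist force showed contact with the mat, released it and backed away.

**Last checks:**
- **Panel position:** its centre is about 2 mm from the mat's centre, and its angle matches the mat's (both 21.0°).
- **Flatness:** the fitted tilt is about 0.01 rad, and its top is at about 12.7 mm against 12 mm expected.
- **Buttons:** both still lie along the frame.
- **Bystanders:** I moved only above or clear of them. I compared their places by eye only, not by measurement.
- **Gripper:** it is clear of everything, with a contact force under 1.2 N, which is sensor noise.

No check failed. The mat's outline measured about 7 mm small on each side, which I put down to the pixel size; its centre and angle should hold.

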